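# Unlock the tube-rack shuttle, clear its track and index it to the next station

### The arm

A 6-joint arm with a two-finger parallel gripper is mounted at the origin on the work surface. World frame = base frame: x ahead of the robot, y to its left, z up, the work surface at z = 0. Lengths are in m, angles in degrees, forces in N, time in s.
With the tool pointing down it reaches from about 0.35 to 0.925 m from the base axis. Payload 6.4 kg.
Tool frame: the origin (TCP) lies midway between the tips of the shut fingers; the grasp point (between the pads) lies 19 mm behind it; z points along the fingers, y is the direction in which the jaws open and shut (so a half turn about z gives the same grasp; the last joint's range is limited). The gripper opens to 85 mm and grips with 20 to 120 N. Pads are 22 mm wide; open, the fingers measure 114 mm over their backs; the gripper's body (76 mm by 85 mm) begins 54 mm behind the grasp point. The pads swing forward as they close: fully open they stand 13 mm farther back than shut.
Start: joints at [-80.048, 14.043, 89.255, -0, 76.702, -9.975], TCP at [0.222, -0.611, 0.231] pointing down, gripper open.
Joint ranges: [-179.41, 179.41], [-58.25, 129.5], [7.25, 145.43], [-54.29, 234.29], [11.92, 165.04], [-157.13, 157.13]. Speed limits (degrees/s): [147.25, 147.25, 180, 180, 180, 180].

### API

Orientations are given as [roll, pitch, yaw] about the fixed x, y, z axes, in that order (R = Rz(yaw) Ry(pitch) Rx(roll)).
In Python, from plant import * gives the robot as it stands.
- The arm moves only by the tool move_arm, never from a script. Its argument "steps" is a list of rows, each a list of 3 entries, a list of its own where there are three numbers: the shift along the world's x, y, z in cm, then the turn, a rotation vector about the world's x, y, z in degrees, then the gripper command: -1 is shut, 1 is fully open, values between are in proportion. A call has 1 to 5 rows; each row shifts and turns the pose as measured when the row begins; what a row does not reach is not made up. A row lasts 1/10 s, in which the tool goes at most 50 mm and 8.59 degrees, less where a joint would pass 70% of its speed; a pose out of reach is approached as far as the arm can. A call with a gripper value outside its range is refused whole. The fingers move at their own pace and stop on an object; "grip_force" is the grip in N (left out, the last holds). Time passes only in rows, so rows that do not move let the fingers close. It gives the time, the measured TCP pose, the force and the opening at its end, in the units of the state.
- state(): the state, without advancing time (a new reading comes with each control period).
- get_image(name): name is "scene" or "top"; returns (picture, depth): 400x640x3 uint8, red, green, blue; 400x640 float32, m along the optical axis (not along the pixel's ray), 0 where there is no reading.
- camera_params(name): a dict with "camera_matrix" (3x3 intrinsics, pixels), "R" (3x3) and "t" (3): a world point X has camera coordinates R X + t. Camera axes: x right, y down, z forward; pixel columns grow to the right and rows downward; lengths in m; the calibration is good to about 2 mm. A picture is of the moment at which its call begins. camera_params takes no time and is no camera call.
- job_done(): hands the job in, once; it reports no verdict.
The state is a dict: "time_s": time; "joint_pos": joint angles; "joint_vel": joint speeds; "tau": joint torques, N m; "eef_pos": TCP position; "tool_rot": TCP orientation; "ft_force": force on the tool from outside, world axes, zero at the start; "ft_torque": the same for the moment, N m; "grip_width": finger opening in m.
Only numpy, scipy, OpenCV 4.12 (cv2) and the standard library are available. Lean on these libraries where they do the work, as an engineer would, in place of code of your own. Each camera call takes 0.05 s, during which the arm holds its last target. There are 200 camera calls.

### The job

The tube-rack shuttle is locked at its first station: pull every spring clip sideways out of its stud, and then lift the lock bar off the studs. When the bar is away and the stray vials on the track have been put in the carton, slide the shuttle to the next station, the middle one, so that it clicks into its detent, never running on towards the last one. At the end all the clips lie inside the steel tray, the vials in the carton, and the lock bar flat on the grey mat, grip upwards; leave the jar standing where it is.

Things in the scene. Friction and masses are not known exactly. Their poses are not given: they have to be found in the camera images.
- base: dark steel rail base, 205 mm (its x) by 480 mm (its y) by 12 mm, fixed to the bench at a varying place and yaw. Origin under its middle on the bench, z up. Its long y axis is the rail and the direction to the next station (to the robot's left); its -x side faces the robot. Along that near side, centred at base x -75 mm, y -90 mm, runs a ledge with its top 36 mm above the bench that the lock bar lies on.
- shuttle (a joint): position of the rack shuttle along the base's +y (m): 0 at the first station, where it starts; 0.12 at the next; 0.24 at the last. A spring plunger drops into a detent at each (about 4 to 6 N to leave it; it centres itself within a millimetre or so of the station); between detents about 1.5 N of friction. The shuttle is a clear 145 x 170 mm plate, its top 30 mm above the bench, that carries a blue tube rack whose tubes reach 85 mm above the bench; it moves 0.245 m at most.
- knob_top (a point): centre of the top of the shuttle's black round knob, 22 mm across and 36 mm high, upright at the shuttle's rear (-y) end, 28 mm of free room to the rack; the top is 66 mm above the bench. Grip it and slide, or push it, along the base's +y.
- bar: steel lock bar, 250 (its y) x 40 (x) x 8 mm, 0.3 kg; a tongue at +x, 26 mm wide, lies between two stops of the shuttle and blocks it. Four 20 mm square holes lie over the four 14 mm studs; lift it straight up over 22 mm. Origin under its middle, at first 36 mm above the bench. Over it a black grip block, 14 mm (x) by 26 mm (y), 8 to 40 mm above the underside; nearest studs 40 mm off along y.
- tray: steel tray, open on top, loose, 0.6 kg, 140 mm (its x) by 180 mm (its y), rim 28 mm high, wall and floor 4 mm. Origin under its middle. It and the mat may stand on either side.
- mat: flat grey mat fixed on the bench, 140 mm (its x) by 290 mm (its y), 4 mm thick. Origin under its middle.
- carton: open cardboard carton fixed on the bench, 130 by 130 mm, rim 32 mm high, wall and floor 4 mm. Origin under its middle.
- jar: glass jar with a white lid, 64 mm across, 80 mm high, loose. Origin under its middle. A bystander.
- clip1: spring R-clip, about 78 mm long, 30 g, lying flat in stud 1 (None if that stud has no clip). Origin on its straight leg (5 mm wire), at the start on the stud's axis 46 mm above the bench; +x points along the leg to its tip, 18 mm away; the white vinyl-dipped loop is at the other end. Its wavy outer leg (+y side, a real spring) hugs the outside of the stud: pull the clip along its -x, about 3 to 8 N, 40 mm to be clear.
- clip1_loop (a point): centre of clip 1's loop, 45 mm along -x and 5 mm along +y from the clip's origin. The loop is of 7 mm bar, lies flat, 28 mm over its two parallel sides (clip y), which are 16 mm long; 34 mm long in clip x. It stands out free over the bench in front of the base, so fingers can straddle it from above, closing along clip y.
- stud1 (a point): stud 1 of the base, counted from base -y, at the cross hole (8 mm, along base x), 46 mm above the bench; the stud's top is 57 mm above the bench.
- clip2: spring R-clip, about 78 mm long, 30 g, lying flat in stud 2 (None if that stud has no clip). Origin on its straight leg (5 mm wire), at the start on the stud's axis 46 mm above the bench; +x points along the leg to its tip, 18 mm away; the white vinyl-dipped loop is at the other end. Its wavy outer leg (+y side, a real spring) hugs the outside of the stud: pull the clip along its -x, about 3 to 8 N, 40 mm to be clear.
- clip2_loop (a point): centre of clip 2's loop, 45 mm along -x and 5 mm along +y from the clip's origin. The loop is of 7 mm bar, lies flat, 28 mm over its two parallel sides (clip y), which are 16 mm long; 34 mm long in clip x. It stands out free over the bench in front of the base, so fingers can straddle it from above, closing along clip y.
- stud2 (a point): stud 2 of the base, counted from base -y, at the cross hole (8 mm, along base x), 46 mm above the bench; the stud's top is 57 mm above the bench.
- clip3: spring R-clip, about 78 mm long, 30 g, lying flat in stud 3 (None if that stud has no clip). Origin on its straight leg (5 mm wire), at the start on the stud's axis 46 mm above the bench; +x points along the leg to its tip, 18 mm away; the white vinyl-dipped loop is at the other end. Its wavy outer leg (+y side, a real spring) hugs the outside of the stud: pull the clip along its -x, about 3 to 8 N, 40 mm to be clear.
- clip3_loop (a point): centre of clip 3's loop, 45 mm along -x and 5 mm along +y from the clip's origin. The loop is of 7 mm bar, lies flat, 28 mm over its two parallel sides (clip y), which are 16 mm long; 34 mm long in clip x. It stands out free over the bench in front of the base, so fingers can straddle it from above, closing along clip y.
- stud3 (a point): stud 3 of the base, counted from base -y, at the cross hole (8 mm, along base x), 46 mm above the bench; the stud's top is 57 mm above the bench.
- clip4: spring R-clip, about 78 mm long, 30 g, lying flat in stud 4 (None if that stud has no clip). Origin on its straight leg (5 mm wire), at the start on the stud's axis 46 mm above the bench; +x points along the leg to its tip, 18 mm away; the white vinyl-dipped loop is at the other end. Its wavy outer leg (+y side, a real spring) hugs the outside of the stud: pull the clip along its -x, about 3 to 8 N, 40 mm to be clear.
- clip4_loop (a point): centre of clip 4's loop, 45 mm along -x and 5 mm along +y from the clip's origin. The loop is of 7 mm bar, lies flat, 28 mm over its two parallel sides (clip y), which are 16 mm long; 34 mm long in clip x. It stands out free over the bench in front of the base, so fingers can straddle it from above, closing along clip y.
- stud4 (a point): stud 4 of the base, counted from base -y, at the cross hole (8 mm, along base x), 46 mm above the bench; the stud's top is 57 mm above the bench.
- vial1: stray square amber sample vial with a white round cap, 24 x 24 mm and 48 mm high, 30 g, standing on the rail base (12 mm above the bench) between the rails, ahead (+y) of the shuttle and in its way; at least 40 mm from its neighbours along the rail, more room across it. Origin under its middle, z along its height. None if it is not there.
- vial2: stray square amber sample vial with a white round cap, 24 x 24 mm and 48 mm high, 30 g, standing on the rail base (12 mm above the bench) between the rails, ahead (+y) of the shuttle and in its way; at least 40 mm from its neighbours along the rail, more room across it. Origin under its middle, z along its height. None if it is not there.
- vial3: stray square amber sample vial with a white round cap, 24 x 24 mm and 48 mm high, 30 g, standing on the rail base (12 mm above the bench) between the rails, ahead (+y) of the shuttle and in its way; at least 40 mm from its neighbours along the rail, more room across it. Origin under its middle, z along its height. None if it is not there.
Mind the look-alikes: they are no part of the job. Leave any turquoise look-alike of the vial3 alone.

How it is judged:
By the outcome, as a careful person would: the job done as asked, in the order asked, and still so for the second after the job is handed in, with the robot touching nothing.
Of clip1, clip2, clip3, clip4 only 2 to 4 are there at a start; the rules pass over those that are not, and their reading is None.
Of vial1, vial2, vial3 only 2 to 3 are there at a start; the rules pass over those that are not, and their reading is None.
At some moment in a run one of tray may be knocked a few centimetres aside while the robot is not near it.
Once in a run the grip may slacken for a moment while it holds something.
It also fails if it takes over 210 s, if anything falls off the work surface, if the arm or the gripper's body presses on something with over 40 N, if the wrist force passes 120 N, or if a joint passes its speed limit or range.

## Working session

There is one attempt and no reset: what is moved stays moved. The work goes in short steps, Python scripts to look and compute and a tool call to move; the robot and the scene stay as the last step left them, time stands still between calls to the robot, and variables do not carry over. Pictures are saved under pics/ and viewed, about 12 in all and at most 16, crops included, and the job is handed in when it is done.

Besides the shell and the picture viewer there is one more tool, called after ">>>" as a command line: name --argument value ..., lists and objects as JSON in quotes. move_arm: Moves the arm, as the interface text tells. Its arguments: {"type":"object","properties":{"steps":{"type":"array"},"grip_force":{"type":"number"}},"required":["steps"]}

```bash
ls; mkdir -p pics; cat > h.py <<'E'
from plant import *
import numpy as np, cv2
def cap(name):
    im,d=get_image(name); return im,d,camera_params(name)
def world(u,v,z,p):  # depth-based
    K=p["camera_matrix"]; c=np.linalg.inv(K)@np.array([u,v,1.])*z
    return np.array(p["R"]).T@(c-np.array(p["t"]))
def onplane(u,v,h,p):
    K=p["camera_matrix"];R=np.array(p["R"]);t=np.array(p["t"])
    d=R.T@np.linalg.inv(K)@np.array([u,v,1.]);o=-R.T@t
    return o+d*(h-o[2])/d[2]
def cloud(d,p):
    K=np.array(p["camera_matrix"]);v,u=np.indices(d.shape)
    c=np.stack([(u-K[0,2])/K[0,0]*d,(v-K[1,2])/K[1,1]*d,d],-1)
    return (c-np.array(p["t"]))@np.array(p["R"])
def proj(X,p):
    c=np.array(p["R"])@np.array(X)+np.array(p["t"]);q=np.array(p["camera_matrix"])@c;return q[:2]/q[2]
def save(im,n): cv2.imwrite("pics/"+n,cv2.cvtColor(im,cv2.COLOR_RGB2BGR))
E
python3 - <<'E'
from h import *
for n in("scene","top"):
    im,d,p=cap(n);save(im,n+"0.png");np.savez(n+"0.npz",im=im,d=d)
    print(n,p)
print(state())
E
```

```text
pics
scene {'camera_matrix': array([[512.59925039,   0.        , 314.60096584],
       [  0.        , 512.59925039, 204.55395465],
       [  0.        ,   0.        ,   1.        ]]), 'R': array([[-0.88302813,  0.46915012,  0.01262926],
       [ 0.2854799 ,  0.55829614, -0.77897795],
       [-0.37250846, -0.68425404, -0.62692412]]), 't': array([ 0.43609494, -0.12116885,  1.59050639])}
top {'camera_matrix': array([[393.96626765,   0.        , 322.3858422 ],
       [  0.        , 393.96626765, 203.8449594 ],
       [  0.        ,   0.        ,   1.        ]]), 'R': array([[ 0.02282465, -0.99973498, -0.00299958],
       [-0.99266178, -0.02230658, -0.11884865],
       [ 0.11875024,  0.00569025, -0.99290785]]), 't': array([0.05085948, 0.53580939, 1.05739856])}
{'time_s': 0.1, 'joint_pos': array([-8.00448403e+01,  1.40823708e+01,  8.93194579e+01, -5.77981949e-04,
        7.67047062e+01, -9.97524525e+00]), 'joint_vel': array([ 0.05893019, -0.06111539, -0.12679299, -0.00839038,  0.05142702,
       -0.11130648]), 'tau': array([ 3.57294830e-04, -4.30670035e+01, -3.27130187e+01, -8.19118009e-05,
        2.82338689e-03,  1.36856730e-05]), 'eef_pos': array([ 0.22148122, -0.61054221,  0.23025102]), 'tool_rot': array([-1.79894978e+02, -1.79005078e-02,  1.99305220e+01]), 'ft_force': array([0.70541573, 0.17011043, 0.35441164]), 'ft_torque': array([-0.01756455,  0.01272746,  0.02950412]), 'grip_width': 0.08544070536138469}
```

View pics/scene0.png

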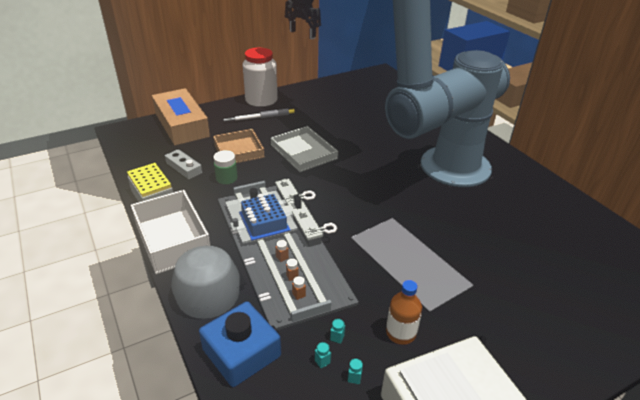

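View pics/top0.png

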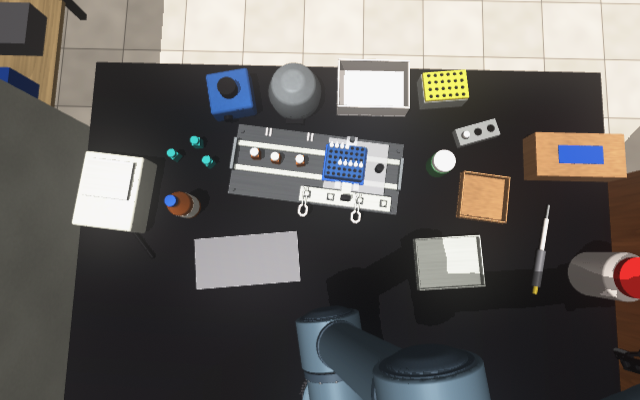

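Top view: clip loops are at (303,209) and (356,215), with the bar grip near (345,198). The vials are at (254,153), (275,157) and (299,160), and the tray is at (449,262). The carton is at (484,196), the mat at (247,260) and the jar at (443,162). Look-alikes to avoid: turquoise vials (173,153), (195,141), (207,160); white bin (372,87) and cardboard box (575,155) against the carton and tray; big jar (600,275) and bottle (180,203) against the jar. Next: one close crop and measurements.

```bash
python3 - <<'E'
from h import *
z=np.load("top0.npz");im,d=z["im"],z["d"];p=camera_params("top")
c=im[115:230,220:415];save(cv2.resize(c,None,fx=4,fy=4,interpolation=cv2.INTER_CUBIC),"crop1.png")
C=cloud(d,p)
for n,(u,v) in dict(loop1=(303,209),loop2=(356,215),grip=(345,198),v1=(254,151),v2=(275,155),v3=(299,158),jar=(443,160),knob=(380,166),tray=(440,265),carton=(484,196),mat=(247,260),base=(240,195)).items(): print(n,np.round(C[v,u],3))
# masks by region/height
def rect(m,n):
    pts=C[m][:,:2].astype(np.float32); (c,s,a)=cv2.minAreaRect(pts); print(n,len(pts),np.round(c,4),np.round(s,4),round(a,1)); 
v,u=np.indices(d.shape)
def box(a,b,c_,e): return (u>a)&(u<b)&(v>c_)&(v<e)&(d>0)
Z=C[...,2]
rect(box(405,495,225,300)&(Z>.015)&(Z<.04),"tray")
rect(box(450,520,165,230)&(Z>.02)&(Z<.05),"carton")
g=im.astype(int).sum(-1)
rect(box(185,308,225,295)&(g>300),"mat")
rect(box(222,410,118,222)&(Z>.006)&(Z<.018),"base")
rect(box(222,410,118,222)&(Z>.038)&(Z<.05)&(v>180),"bar")
rect(box(425,460,145,180)&(Z>.07),"jar")
for a,b in((246,263),(267,284),(290,308)):
    rect(box(a,b,140,172)&(Z>.05),"vial")
rect(box(372,392,155,185)&(Z>.055),"knob")
E
```

```text
loop1 [0.522 0.118 0.003]
loop2 [ 0.508 -0.033  0.003]
grip [0.546 0.003 0.077]
v1 [0.672 0.253 0.064]
v2 [0.663 0.196 0.059]
v3 [0.655 0.129 0.062]
jar [ 0.653 -0.256  0.084]
knob [ 0.637 -0.091  0.067]
tray [ 0.374 -0.267  0.008]
carton [ 0.57  -0.394  0.008]
mat [0.375 0.269 0.007]
base [0.558 0.298 0.003]
tray 517 [ 0.3842 -0.2871] [0.1403 0.1817] 4.7
carton 477 [ 0.5672 -0.3857] [0.1322 0.131 ] 83.3
mat 5278 [0.3765 0.2714] [0.1416 0.2905] 5.9
base 5793 [0.6371 0.0841] [0.2966 0.5389] 1.2
bar 1382 [ 0.5434 -0.0121] [0.1117 0.2839] 1.2
jar 407 [ 0.6543 -0.26  ] [0.0588 0.0581] 37.3
vial 68 [0.672  0.2529] [0.0223 0.0215] 15.2
vial 64 [0.6609 0.196 ] [0.0213 0.0205] 87.1
vial 65 [0.6555 0.1283] [0.0197 0.023 ] 89.7
knob 54 [ 0.6357 -0.0893] [0.0195 0.0198] 45.9
```

View pics/crop1.png

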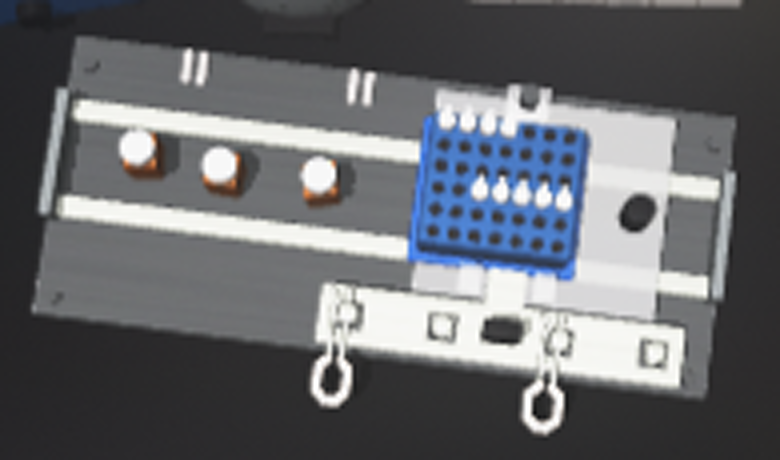

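The crop shows clips in studs 4 and 2, with loops at crop (331,381) and (543,406). Studs 1 and 3 are bare. The grip block is at crop (503,328) and the knob at (637,212).

```bash
python3 - <<'E'
from h import *
p=camera_params("top")
f=lambda u,v,h: onplane(220+(u+.5)/4-.5,115+(v+.5)/4-.5,h,p)[:2]
c=np.array([f(78,38,.012),f(32,315,.012),f(735,118,.012),f(708,397,.012)]);print(np.round(c,4))
m=c.mean(0);
for a,b in((2,0),(3,1)):
    e=c[b]-c[a];print("len",np.linalg.norm(e),"yaw",np.degrees(np.arctan2(-e[0],e[1])))
print("base",m)
for n,u,v,h in(("l4",331,381,.046),("l2",543,406,.046),("s1",652,351,.057),("s2",560,338,.057),("s3",442,325,.057),("s4",348,312,.057),("grip",503,328,.076),("knob",637,212,.066)):print(n,np.round(f(u,v,h),4))
# white mask loop fits
z=np.load("top0.npz");im=z["im"]
# bar corners
print([np.round(f(*q,.044),4) for q in((322,283),(316,352),(686,324),(682,386))])
p2=camera_params("scene");
im=np.load("scene0.npz")["im"];print(im.shape)
c=im[170:260,220:350];save(cv2.resize(c,None,fx=6,fy=6,interpolation=cv2.INTER_CUBIC),"crop2.png")
g=lambda u,v,h: np.round(onplane(u,v,h,p2)[:2],4)
print("scene loops l4",g(330,229,.046),"l2",g(309,195,.046))
E
```

```text
[[ 0.7634  0.3088]
 [ 0.5607  0.3316]
 [ 0.7145 -0.1651]
 [ 0.5133 -0.1458]]
len 0.4764056209590333 yaw -5.884311174708261
len 0.47984143016349023 yaw -5.674945091376942
base [0.63795485 0.08238331]
l4 [0.5151 0.117 ]
l2 [ 0.5012 -0.0275]
s1 [ 0.5392 -0.0998]
s2 [ 0.5466 -0.0376]
s3 [0.5537 0.0424]
s4 [0.5612 0.1063]
grip [0.55   0.0021]
knob [ 0.6326 -0.0878]
[array([0.5829, 0.1253]), array([0.535, 0.128]), array([ 0.56  , -0.1249]), array([ 0.5172, -0.1222])]
(400, 640, 3)
scene loops l4 [0.5178 0.126 ] l2 [ 0.5005 -0.0211]
```

View pics/crop2.png

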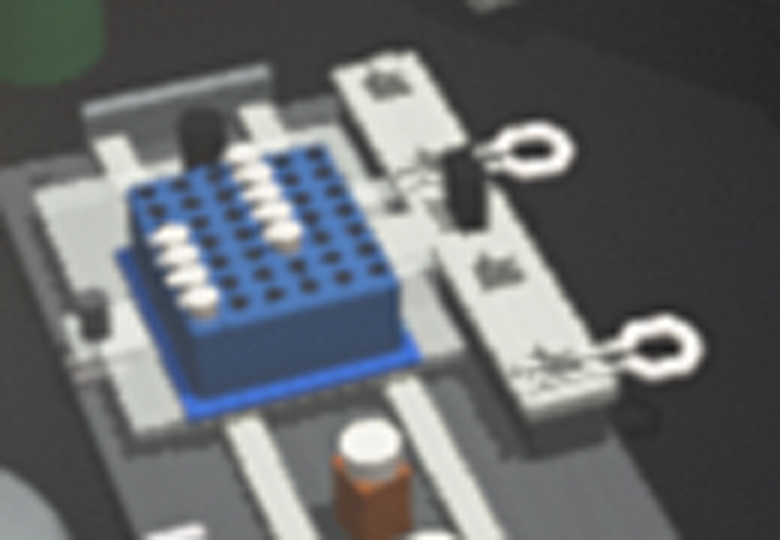

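>>> move_arm --steps '[[[2.1,4.5,0],[0,0,-8.5],0],[[2.1,4.5,0],[0,0,-8.5],0],[[2.1,4.5,0],[0,0,-8.5],0],[[2.1,4.5,0],[0,0,0],0],[[2.1,4.5,0],[0,0,0],0]]' --grip_force 40

```text
time_s: 0.6
eef_pos: [0.3237, -0.3843, 0.2261]
tool_rot: [-179.6, 0.1, -6.4]
ft_force: [1.8, 0.6, 0.1]
grip_width: 0.0427
```

>>> move_arm --steps '[[[2.1,4.5,0],[0,0,0],0.2],[[2.1,4.5,0],[0,0,0],0.2],[[2.1,4.5,0],[0,0,0],0.2],[[2.1,4.5,0],[0,0,0],0.2],[[2.1,4.5,0],[0,0,0],0.2]]'

```text
time_s: 1.1
eef_pos: [0.4264, -0.1565, 0.2246]
tool_rot: [-179.6, 0.1, -6.6]
ft_force: [1.2, -0.4, 0.6]
grip_width: 0.0513
```

>>> move_arm --steps '[[[2.5,4.3,0],[0,0,0.8],0.2],[[2.5,4.3,-1.0],[0,0,0],0.2],[[2.5,4.3,-1.0],[0,0,0],0.2],[[0,0,-4.5],[0,0,0],0.2],[[0,0,-3],[0,0,0],0.2]]'

```text
time_s: 1.6
eef_pos: [0.5039, -0.0219, 0.1326]
tool_rot: [-179.7, -0.6, -5.2]
ft_force: [-0.7, -1.0, -0.7]
grip_width: 0.0514
```

```bash
python3 - <<'E'
from h import *
s=state();print(s["eef_pos"],s["tool_rot"])
im,d,p=cap("scene");save(cv2.resize(im[120:250,200:400],None,fx=4,fy=4,interpolation=cv2.INTER_CUBIC),"s1.png")
print(proj(s["eef_pos"],p),[proj([.5023,-.028,.046],p),proj([.517,.116,.046],p)])
t=np.load("top0.npz");C=cloud(t["d"],camera_params("top"))
print("rail z",np.round([C[115+205//4,220+240//4],C[115+122//4,220+150//4],C[115+215//4,220+130//4]],3))
E
```

```text
[ 0.50390638 -0.02190826  0.13263535] [-179.67452852   -0.60941522   -5.17065614]
[307.89051751 168.88688588] [array([307.24313647, 193.80057631]), array([328.34164512, 226.55446925])]
rail z [[0.643 0.186 0.011]
 [0.699 0.252 0.024]
 [0.634 0.264 0.02 ]]
```

View pics/s1.png

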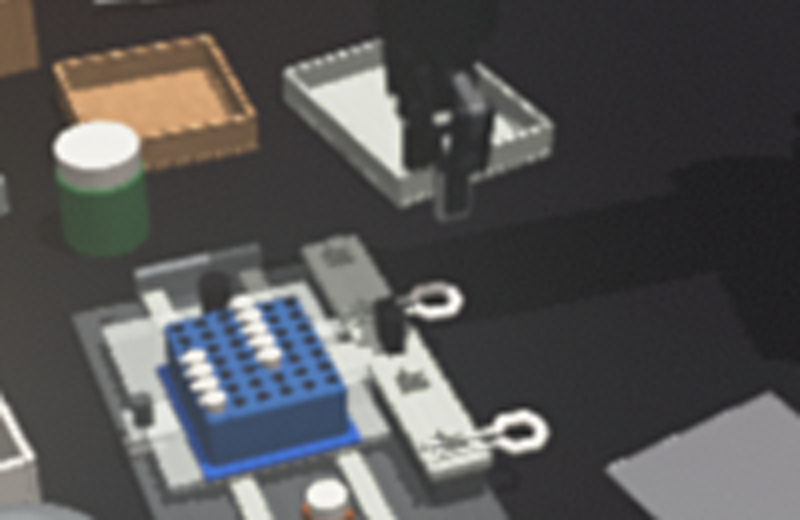

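Fingers hover above loop 2; both loops are clear and agree with the estimate to a few mm. Descending.

>>> move_arm --steps '[[[-0.1,-0.3,-4],[0,0,-0.6],0.2],[[0,0,-4],[0,0,0],0.2],[[0,0,-2.9],[0,0,0],0.2],[[0,0,0],[0,0,0],-1],[[0,0,0],[0,0,0],-1]]'

```text
time_s: 2.15
eef_pos: [0.5007, -0.025, 0.0185]
tool_rot: [-179.6, -0.3, -5.9]
ft_force: [2.0, -0.3, 0.9]
grip_width: 0.0268
```

>>> move_arm --steps '[[[0,0,0],[0,0,0],-1],[[0,0,0],[0,0,0],-1]]'

```text
time_s: 2.35
eef_pos: [0.5013, -0.0253, 0.0209]
tool_rot: [-179.6, -0.3, -5.9]
ft_force: [-1.7, 0.5, -5.3]
grip_width: 0.0272
```

>>> move_arm --steps '[[[-1.0,0.1,0],[0,0,0],-1],[[-1.0,0.1,0],[0,0,0],-1],[[-1.0,0.1,0],[0,0,0],-1],[[-1.2,0.12,0],[0,0,0],-1],[[-1.2,0.12,0],[0,0,0],-1]]'

```text
time_s: 2.85
eef_pos: [0.465, -0.0243, 0.0331]
tool_rot: [-179.9, -3.2, -6.0]
ft_force: [-0.3, -0.2, -0.6]
grip_width: 0.0268
```

>>> move_arm --steps '[[[-1.0,0.1,0],[0,0,0],-1],[[-1.0,0.1,0],[0,0,0],-1],[[-0.8,0.1,0],[0,0,0],-1]]'

```text
time_s: 3.15
eef_pos: [0.4369, -0.0218, 0.036]
tool_rot: [-180.0, -3.6, -6.0]
ft_force: [0.5, 0.3, -0.8]
grip_width: 0.027
```

```bash
cat > look.py <<'E'
from h import *
import sys
a=sys.argv; n=a[1]; r=[int(x) for x in a[2:6]]; f=int(a[6])
im,d,p=cap(n);save(cv2.resize(im[r[2]:r[3],r[0]:r[1]],None,fx=f,fy=f,interpolation=cv2.INTER_CUBIC),a[7])
s=state();print(s["eef_pos"],s["tool_rot"],s["grip_width"])
E
python3 look.py scene 200 400 120 250 4 s2.png
```

```text
[ 0.43568113 -0.02134268  0.03548655] [-179.9721464    -3.48142207   -5.97702803] 0.026807452908670298
```

View pics/s2.png

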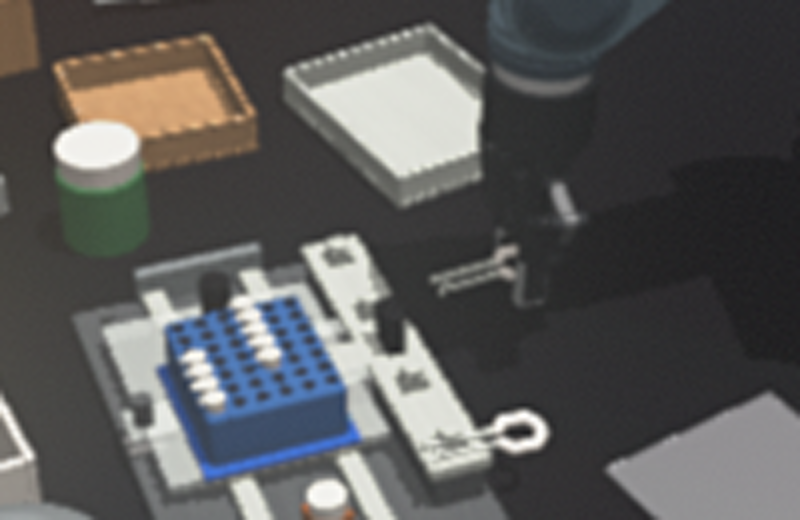

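Clip 2 is out and held; the tray has not moved. Taking it over.

>>> move_arm --steps '[[[0,-2,4],[0,2,0],-1],[[-0.8,-3.5,3],[0,1.4,0],-1],[[-1.2,-4.7,0],[0,0,0],-1],[[-1.2,-4.7,0],[0,0,0],-1],[[-1.2,-4.7,0],[0,0,0],-1]]'

```text
time_s: 3.7
eef_pos: [0.389, -0.22, 0.1094]
tool_rot: [179.5, -0.1, -5.3]
ft_force: [1.0, -0.8, -0.0]
grip_width: 0.0266
```

>>> move_arm --steps '[[[-1.2,-4.7,0],[0,0,0],-1],[[-1,-4,0],[0,0,0],-1],[[0,0,0],[0,0,0],-1]]'

```text
time_s: 4.0
eef_pos: [0.3649, -0.3158, 0.1116]
tool_rot: [179.2, -0.3, -5.7]
ft_force: [-0.6, 0.8, -0.7]
grip_width: 0.027
```

```bash
cat > tray.py <<'E'
from h import *
im,d,p=cap("top");C=cloud(d,p);Z=C[...,2];x,y=C[...,0],C[...,1]
m=(d>0)&(abs(x-.384)<.15)&(abs(y+.287)<.16)&(Z>.015)&(Z<.036)&(im.max(-1).astype(int)-im.min(-1)<25)&(im.min(-1)>70)
m=cv2.morphologyEx(m.astype(np.uint8),cv2.MORPH_OPEN,np.ones((2,2)))>0
r=cv2.minAreaRect(C[m][:,:2].astype(np.float32));print("tray",m.sum(),np.round(r[0],3),np.round(r[1],3),round(r[2],1))
s=state();print(s["eef_pos"],s["tool_rot"],s["grip_width"])
save(cv2.resize(im[200:320,380:520],None,fx=4,fy=4),"tray_t.png")
E
python3 tray.py
```

```text
tray 317 [ 0.395 -0.241] [0.284 0.191] 73.1
[ 0.36507805 -0.3137114   0.11114884] [179.28914299  -0.25633108  -5.65341164] 0.02688047883383361
```

>>> move_arm --steps '[[[-0.2,0,-4],[0,0,0],-1],[[0,0,-3.5],[0,0,0],-1],[[0,0,-1.8],[0,0,0],-1],[[0,0,-0.3],[0,0,0],-1]]'

```text
time_s: 4.45
eef_pos: [0.3645, -0.3115, 0.0139]
tool_rot: [179.2, -0.4, -5.5]
ft_force: [0.5, 0.5, 0.3]
grip_width: 0.0269
```

>>> move_arm --steps '[[[0,0,0],[0,0,0],-0.1],[[0,0,0],[0,0,0],-0.1],[[0,0,3],[0,0,0],-0.1],[[0,1,4],[0,0,0],0.1],[[0.5,3,3],[0,0,0],0.2]]'

```text
time_s: 4.95
eef_pos: [0.3695, -0.2691, 0.1173]
tool_rot: [179.3, -0.3, -5.5]
ft_force: [0.9, 0.1, 0.6]
grip_width: 0.051
```

>>> move_arm --steps '[[[1.7,4.5,0],[0,0,0],0.2],[[1.7,4.5,0],[0,0,0],0.2],[[1.7,4.5,0],[0,0,0],0.2],[[1.7,4.5,0],[0,0,0],0.2],[[1.7,4.5,0],[0,0,0],0.2]]'

```text
time_s: 5.45
eef_pos: [0.4627, -0.0422, 0.1336]
tool_rot: [178.4, -2.0, -5.9]
ft_force: [1.5, -1.3, -0.1]
grip_width: 0.0513
```

>>> move_arm --steps '[[[1.7,4.5,0],[0,0,0],0.2],[[1.7,4.5,0],[0,0,0],0.2],[[1.5,4.5,0],[0,0,0],0.2],[[1.3,2.3,0],[0,0,0],0.2],[[0,0,0],[0,0,0],0.2]]'

```text
time_s: 5.95
eef_pos: [0.5302, 0.1287, 0.1438]
tool_rot: [178.5, -3.1, -5.3]
ft_force: [-0.3, -1.3, 0.3]
grip_width: 0.0512
```

```bash
python3 look.py scene 200 400 120 250 4 s3.png; python3 tray.py
```

```text
[0.52963898 0.127631   0.14372198] [178.48883779  -3.03991239  -5.37413781] 0.05120277914170393
tray 488 [ 0.413 -0.184] [0.458 0.193] 73.7
[0.52908318 0.12636553 0.14318572] [178.45909707  -2.98032312  -5.46711287] 0.05136464441008043
```

View pics/s3.png

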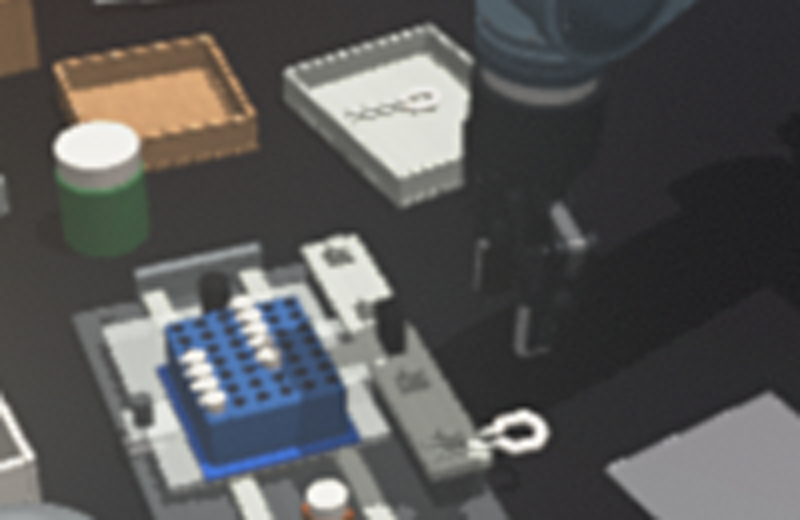

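Clip 2 lies in the tray and loop 4 is free below the fingers.

>>> move_arm --steps '[[[-1.2,-0.7,-3],[1.5,3,0],0.2],[[0,0,-4],[0,0,0],0.2],[[0,0,0],[0,0,0],0.2]]'

```text
time_s: 6.35
eef_pos: [0.5173, 0.1168, 0.0751]
tool_rot: [179.7, -0.1, -5.6]
ft_force: [-1.1, -0.2, -0.3]
grip_width: 0.0515
```

>>> move_arm --steps '[[[-0.1,0.1,-3],[0,0,0],0.2],[[0,0,-2.2],[0,0,0],0.2],[[0,0,0],[0,0,0],-1],[[0,0,0],[0,0,0],-1],[[0,0,0],[0,0,0],-1]]'

```text
time_s: 6.85
eef_pos: [0.5201, 0.1142, 0.0307]
tool_rot: [179.7, -0.6, -6.0]
ft_force: [-2.5, 0.4, -2.6]
grip_width: 0.027
```

>>> move_arm --steps '[[[0,0,0],[0,0,0],-1],[[-1.0,0.1,-0.2],[0,0,0],-1],[[-1.0,0.1,-0.2],[0,0,0],-1],[[-1.2,0.12,-0.2],[0,0,0],-1],[[-1.2,0.12,-0.2],[0,0,0],-1]]'

```text
time_s: 7.35
eef_pos: [0.5081, 0.117, 0.0401]
tool_rot: [-179.7, -5.4, -6.1]
ft_force: [6.2, 1.5, -6.2]
grip_width: 0.0264
```

>>> move_arm --steps '[[[-1.2,0.1,0],[0,0,0],-1],[[-1.0,0.1,0],[0,0,0],-1],[[-1.0,0.1,0],[0,0,0],-1]]'

```text
time_s: 7.65
eef_pos: [0.4781, 0.12, 0.0434]
tool_rot: [-179.7, -5.9, -6.1]
ft_force: [-0.9, 0.1, -0.4]
grip_width: 0.0264
```

>>> move_arm --steps '[[[-1.2,0.1,0],[0,0,0],-1],[[-1.2,0.1,0],[0,0,0],-1],[[0,0,2],[0,3,0],-1],[[0,0,3.5],[0,3,0],-1]]'

```text
time_s: 8.05
eef_pos: [0.4426, 0.1225, 0.0945]
tool_rot: [179.5, 1.1, -6.0]
ft_force: [1.6, -0.8, -0.4]
grip_width: 0.0267
```

```bash
python3 look.py scene 200 400 120 250 4 s4.png
```

```text
[0.4481081  0.12274963 0.10129398] [179.61372939   0.49083858  -6.02354457] 0.026758799621812105
```

View pics/s4.png

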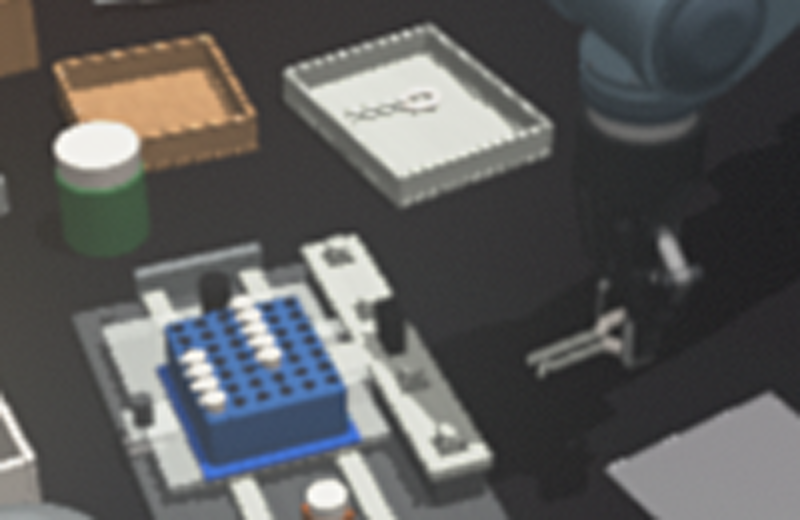

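Clip 4 is free and held, all studs are bare, and the tray is unmoved.

>>> move_arm --steps '[[[-0.9,-4.6,0.3],[0,0,0],-1],[[-0.9,-4.6,0],[0,0,0],-1],[[-0.9,-4.6,0],[0,0,0],-1],[[-1,-4.6,0],[0,0,0],-1],[[-1,-4.6,0],[0,0,0],-1]]'

```text
time_s: 8.6
eef_pos: [0.4003, -0.1087, 0.1085]
tool_rot: [179.5, -0.2, -5.2]
ft_force: [0.8, -0.8, 0.0]
grip_width: 0.0269
```

>>> move_arm --steps '[[[-1,-4.6,0],[0,0,0],-1],[[-1,-4.6,0],[0,0,0],-1],[[-1,-4,0],[0,0,0],-1],[[0,0,0],[0,0,0],-1]]'

```text
time_s: 9.0
eef_pos: [0.3659, -0.2491, 0.1098]
tool_rot: [179.2, -0.5, -5.5]
ft_force: [0.3, 0.3, -0.3]
grip_width: 0.0267
```

```bash
python3 look.py scene 200 400 90 220 4 s5.png
```

```text
[ 0.36596663 -0.24701686  0.1093133 ] [179.33427642  -0.45611142  -5.43745706] 0.026472967322002484
```

View pics/s5.png

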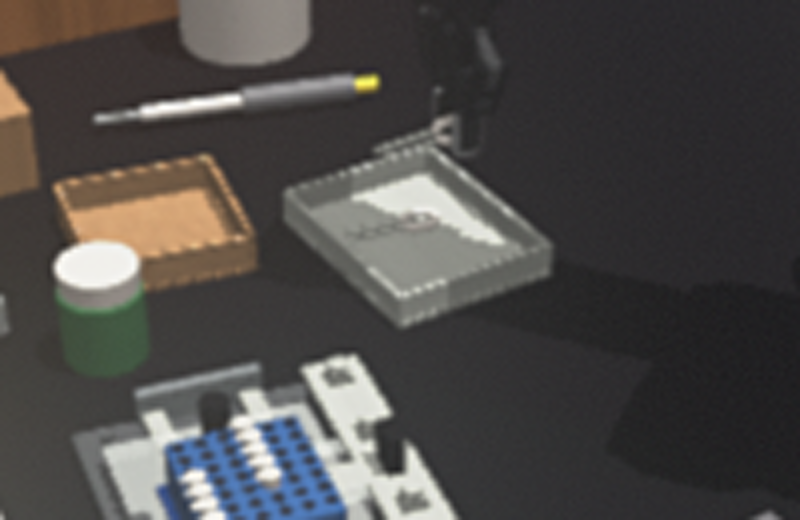

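Tray is in place and empty below the held clip.

>>> move_arm --steps '[[[-0.2,0,-4],[0,0,0],-1],[[0,0,-3.5],[0,0,0],-1],[[0,0,-1.7],[0,0,0],-1],[[0,0,-0.3],[0,0,0],-1]]'

```text
time_s: 9.45
eef_pos: [0.3645, -0.2434, 0.013]
tool_rot: [179.2, -0.7, -5.3]
ft_force: [-0.6, 0.6, 0.1]
grip_width: 0.0264
```

>>> move_arm --steps '[[[0,0,0],[0,0,0],-0.1],[[0,0,0],[0,0,0],-0.1],[[0,0,3],[0,0,0],-0.1],[[0,1,4],[0,0,0],0.1],[[1,3,3],[0,0,0],0.2]]'

```text
time_s: 9.95
eef_pos: [0.3737, -0.2002, 0.1159]
tool_rot: [179.4, -0.5, -5.3]
ft_force: [0.2, 0.3, -0.9]
grip_width: 0.0515
```

>>> move_arm --steps '[[[3,3.4,0.5],[0,0,0],0],[[3,3.4,0],[0,0,0],0],[[3,3.4,0],[0,0,0],0],[[3,3.4,0],[0,0,0],0],[[3,3.4,0],[0,0,0],0]]'

```text
time_s: 10.45
eef_pos: [0.534, -0.0263, 0.1377]
tool_rot: [178.6, -2.2, -5.5]
ft_force: [0.4, -1.8, 0.4]
grip_width: 0.0426
```

>>> move_arm --steps '[[[1.5,1.7,0],[0,1,0],0],[[0,0,0],[0,0,0],0]]'

```text
time_s: 10.65
eef_pos: [0.5534, -0.004, 0.1417]
tool_rot: [178.5, -1.6, -5.0]
ft_force: [-0.6, 0.5, -0.4]
grip_width: 0.043
```

>>> move_arm --steps '[[[-0.2,0.5,-2],[1.5,1.6,-0.7],0],[[0,0,-2],[0,0,0],0],[[0,0,0],[0,0,0],0]]'

```text
time_s: 10.95
eef_pos: [0.5529, 0.0016, 0.1053]
tool_rot: [179.8, -0.3, -5.6]
ft_force: [-0.2, -0.2, 0.6]
grip_width: 0.0425
```

```bash
python3 look.py scene 240 360 150 240 6 s6.png
```

```text
[0.55395876 0.00136584 0.10689013] [179.81372535  -0.42475306  -5.63552654] 0.042991282179539334
```

View pics/s6.png

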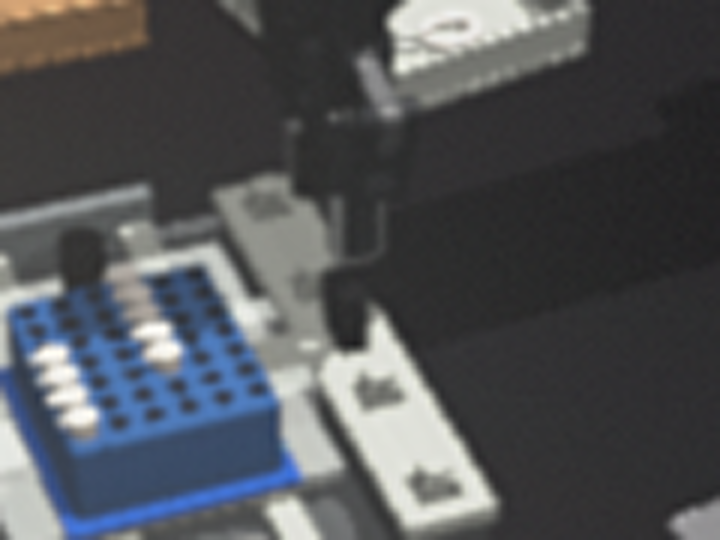

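Gripper is centred above the bar's grip block; the clips sit in the tray behind.

>>> move_arm --steps '[[[-0.2,0,-2.5],[0,0,0],0],[[0,0,-2.2],[0,0,0],0],[[0,0,0],[0,0,0],-1],[[0,0,0],[0,0,0],-1],[[0,0,0],[0,0,0],-1]]' --grip_force 80

```text
time_s: 11.5
eef_pos: [0.555, -0.0008, 0.0672]
tool_rot: [179.8, -1.1, -5.8]
ft_force: [0.3, 2.4, -3.7]
grip_width: 0.0233
```

>>> move_arm --steps '[[[0,0,0],[0,0,0],0],[[0,0,0],[0,0,0],0],[[-0.2,0.1,-1.0],[0,0.7,0],0],[[0,0,0],[0,0,0],0],[[0,0,0],[0,0,0],0]]'

```text
time_s: 12.0
eef_pos: [0.556, -0.0007, 0.0611]
tool_rot: [179.6, -0.8, -5.8]
ft_force: [0.7, -0.1, 1.2]
grip_width: 0.0427
```

>>> move_arm --steps '[[[-0.3,0.1,-0.6],[0,0.6,0],0],[[0,0,-0.2],[0,0,0],-1],[[0,0,0],[0,0,0],-1],[[0,0,0],[0,0,0],-1],[[0,0,0],[0,0,0],-1]]'

```text
time_s: 12.5
eef_pos: [0.5533, 0.0001, 0.053]
tool_rot: [179.5, -0.2, -5.7]
ft_force: [0.3, -1.3, 1.0]
grip_width: 0.0243
```

>>> move_arm --steps '[[[0,0,0.8],[0,0,0],-1],[[0,0,1],[0,0,0],-1],[[0,0,1],[0,0,0],-1],[[0,0,1],[0,0,0],-1],[[0,0,1.5],[0,0,0],-1]]'

```text
time_s: 13.0
eef_pos: [0.5492, 0.0012, 0.1054]
tool_rot: [179.6, 0.3, -5.7]
ft_force: [0.4, -0.2, -4.1]
grip_width: 0.0247
```

```bash
python3 look.py scene 220 380 130 250 5 s7.png
```

```text
[0.55147257 0.00079159 0.10874637] [ 1.79546542e+02 -1.12119122e-03 -5.73427367e+00] 0.024458794042893327
```

View pics/s7.png

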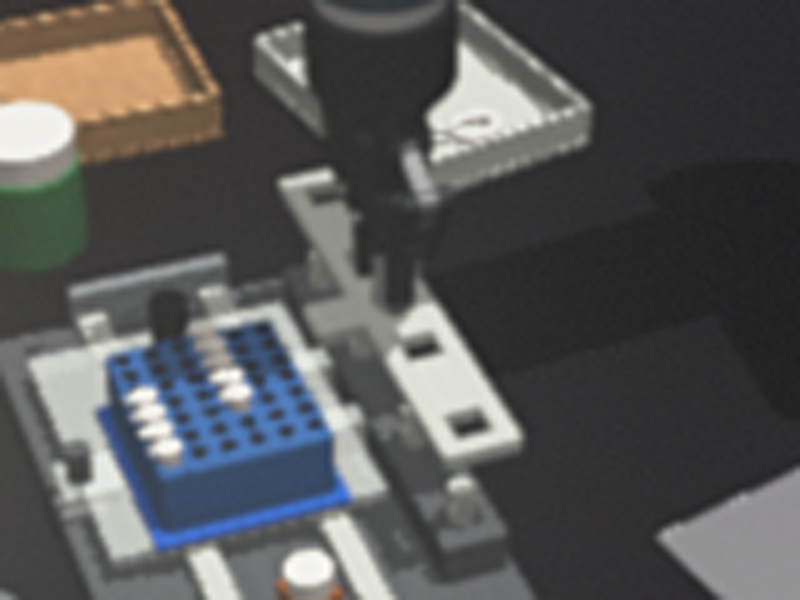

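Bar is clear of the studs, level and held. Moving to the mat.

>>> move_arm --steps '[[[-2,2,0.5],[0,0,3],-1],[[-2.5,3.5,0],[0,0,3],-1],[[-2.5,3.8,0],[0,0,3],-1],[[-2.5,3.8,0],[0,0,3],-1],[[-2.5,3.8,0],[0,0,0],-1]]'

```text
time_s: 13.55
eef_pos: [0.4332, 0.17, 0.1193]
tool_rot: [179.5, -0.8, 6.2]
ft_force: [0.5, 0.9, -3.6]
grip_width: 0.0244
```

>>> move_arm --steps '[[[-2.5,3.8,0],[0,0,0],-1],[[-2,3,0],[0,0,0],-1],[[-0.5,1.5,0],[0,0,0],-1],[[0,0,0],[0,0,0],-1]]'

```text
time_s: 13.95
eef_pos: [0.3774, 0.2594, 0.1209]
tool_rot: [179.6, -0.9, 6.6]
ft_force: [0.5, -0.8, -4.1]
grip_width: 0.0243
```

>>> move_arm --steps '[[[-0.4,1.1,-3],[0,0.8,-0.7],-1],[[0,0,-3],[0,0,0],-1],[[0,0,-2],[0,0,0],-1],[[0,0,-0.8],[0,0,0],-1],[[0,0,0],[0,0,0],-1]]'

```text
time_s: 14.45
eef_pos: [0.3769, 0.27, 0.0335]
tool_rot: [179.7, -0.6, 5.8]
ft_force: [-0.2, -0.1, -3.5]
grip_width: 0.0243
```

```bash
python3 look.py scene 320 480 200 320 5 s8.png
```

```text
[0.3773257  0.27015665 0.03417836] [179.73380997  -0.63770114   5.82118612] 0.024163743146459984
```

View pics/s8.png

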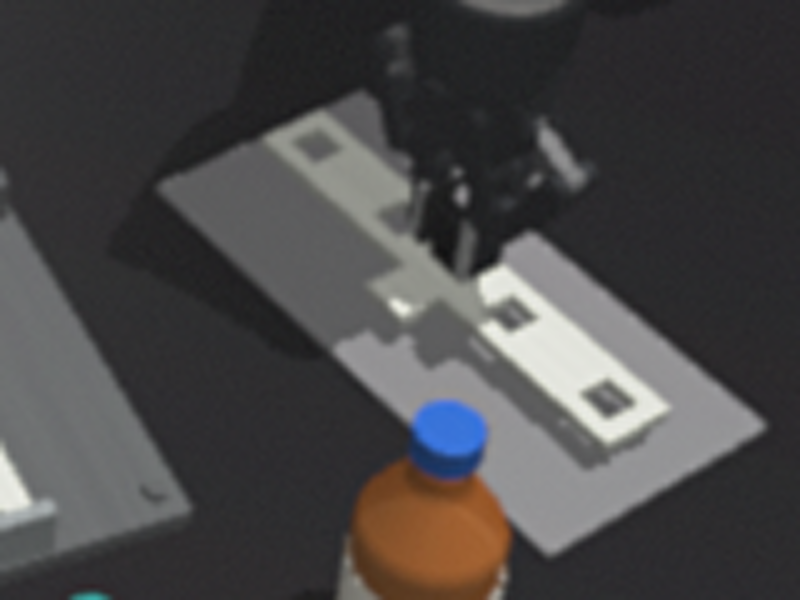

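The bar is over the mat with room all round, about 12 mm up.

>>> move_arm --steps '[[[0,0,-0.7],[0,0.4,0],-1],[[0,0,-0.5],[0,0,0],-1],[[0,0,-0.2],[0,0,0],-1]]'

```text
time_s: 14.8
eef_pos: [0.3804, 0.2707, 0.0224]
tool_rot: [179.9, -0.6, 5.8]
ft_force: [-0.8, 0.6, -3.5]
grip_width: 0.0243
```

>>> move_arm --steps '[[[0,0,-0.3],[0,0,0],-1],[[0,0,-0.1],[0,0,0],-1]]'

```text
time_s: 15.0
eef_pos: [0.381, 0.2709, 0.021]
tool_rot: [179.8, -0.5, 5.8]
ft_force: [-5.4, -2.2, 5.8]
grip_width: 0.0242
```

>>> move_arm --steps '[[[0,0,0],[0,0,0],0],[[0,0,0],[0,0,0],0],[[0,0,2],[0,0,0],0],[[0,0,4],[0,0,0],0],[[0,0,4],[0,0,0],0]]'

```text
time_s: 15.5
eef_pos: [0.3792, 0.2701, 0.1206]
tool_rot: [179.7, -0.1, 5.8]
ft_force: [0.5, 0.1, 0.2]
grip_width: 0.0426
```

```bash
cat > chk.py <<'E'
from h import *
im,d,p=cap("top");C=cloud(d,p);Z=C[...,2];x,y=C[...,0],C[...,1];I=im.astype(int)
np.savez("last.npz",im=im,d=d)
def rect(m,n):
    if m.sum()<5: print(n,"none");return
    r=cv2.minAreaRect(C[m][:,:2].astype(np.float32));print(n,m.sum(),np.round(r[0],3),np.round(r[1],3),round(r[2],1),"z",np.round(np.percentile(Z[m],[10,50,95]),3))
w=(I.min(-1)>150)
n=lambda cx,cy,r:(d>0)&(abs(x-cx)<r)&(abs(y-cy)<r)
rect(n(.38,.27,.15)&w&(abs(x-.38)<.06),"bar?")
for i,(a,b) in enumerate([(.672,.253),(.661,.196),(.656,.128)]): rect(n(a,b,.025)&(Z>.05)&(Z<.08)&w,"vial%d"%i)
rect(n(.654,-.26,.05)&(Z>.07)&(Z<.1),"jar")
rect(n(.633,-.088,.02)&(Z>.055)&(Z<.08),"knob0")
rect(n(.645,.031,.02)&(Z>.055)&(Z<.08)&(I.max(-1)<70),"knob120")
rect(n(.567,-.386,.055)&(Z>.02)&w,"vials in carton")
t=n(.384,-.287,.13)&(Z>.015)&(Z<.036)&(I.max(-1)-I.min(-1)<25)&(I.min(-1)>60);rect(t,"tray")
s=state();print(s["eef_pos"],s["tool_rot"],s["grip_width"])
E
python3 chk.py
```

```text
bar? 1288 [0.38  0.277] [0.284 0.12 ] 90.0 z [0.003 0.008 0.415]
vial0 58 [0.672 0.254] [0.021 0.021] 34.3 z [0.057 0.061 0.064]
vial1 60 [0.661 0.197] [0.022 0.019] 2.7 z [0.058 0.061 0.064]
vial2 59 [0.655 0.128] [0.022 0.019] 1.5 z [0.057 0.061 0.064]
jar 410 [ 0.655 -0.26 ] [0.058 0.059] 64.2 z [0.078 0.081 0.084]
knob0 54 [ 0.636 -0.089] [0.02  0.018] 47.6 z [0.063 0.067 0.069]
knob120 15 [0.643 0.034] [0.03  0.032] 86.1 z [0.075 0.077 0.079]
vials in carton none
tray 523 [ 0.384 -0.288] [0.14  0.182] 4.7 z [0.018 0.027 0.032]
[0.38341229 0.27205912 0.12767439] [179.90830826  -0.77885812   5.82423709] 0.0430404855414799
```

>>> move_arm --steps '[[[4.8,-0.3,0.3],[0,0,-6],0],[[4.8,-0.3,0],[0,0,-5.6],0],[[4.8,-0.3,0],[0,0,0],0],[[4.8,-0.3,0],[0,0,0],0],[[4.8,-0.3,0],[0,0,0],0]]' --grip_force 40

```text
time_s: 16.05
eef_pos: [0.626, 0.2588, 0.1347]
tool_rot: [-179.8, -1.4, -5.9]
ft_force: [-0.1, 0.2, 1.2]
grip_width: 0.0429
```

>>> move_arm --steps '[[[4,-0.3,-0.5],[0,0,0],0],[[0,0,0],[0,0,0],0]]'

```text
time_s: 16.25
eef_pos: [0.6733, 0.254, 0.1289]
tool_rot: [-179.7, -1.7, -6.1]
ft_force: [-0.8, -0.5, -0.8]
grip_width: 0.0426
```

>>> move_arm --steps '[[[0,0,-4],[0,1.5,0],0],[[0,0,-3.5],[0,0,0],0],[[0,0,-1.5],[0,0,0],0],[[0,0,0],[0,0,0],0]]'

```text
time_s: 16.65
eef_pos: [0.6755, 0.2545, 0.038]
tool_rot: [-179.7, -0.4, -6.2]
ft_force: [-0.1, -0.3, -0.4]
grip_width: 0.0428
```

>>> move_arm --steps '[[[-0.2,-0.1,-0.6],[0,0,0],0],[[0,0,0],[0,0,0],-1],[[0,0,0],[0,0,0],-1],[[0,0,0],[0,0,0],-1],[[0,0,0],[0,0,0],-1]]'

```text
time_s: 17.15
eef_pos: [0.6759, 0.2549, 0.0384]
tool_rot: [-179.6, -0.9, -6.1]
ft_force: [-0.2, -0.4, 0.2]
grip_width: 0.0243
```

>>> move_arm --steps '[[[0,0,3],[0,0,0],-1],[[0,0,4.5],[0,0,0],-1],[[0,-2,4],[0,0.9,0],-1],[[-0.6,-4.9,0],[0,0,0],-1],[[-0.6,-4.9,0],[0,0,0],-1]]'

```text
time_s: 17.65
eef_pos: [0.6631, 0.1394, 0.1599]
tool_rot: [-179.6, -0.3, -5.6]
ft_force: [0.9, -1.1, -1.2]
grip_width: 0.0243
```

>>> move_arm --steps '[[[-0.6,-4.9,0],[0,0,0],-1],[[-0.6,-4.9,0],[0,0,0],-1],[[-0.6,-4.9,0],[0,0,0],-1],[[-0.6,-4.9,0],[0,0,0],-1],[[-0.6,-4.9,0],[0,0,0],-1]]'

```text
time_s: 18.15
eef_pos: [0.6337, -0.1102, 0.1664]
tool_rot: [-179.7, -0.9, -5.4]
ft_force: [1.0, -0.5, -0.3]
grip_width: 0.0248
```

>>> move_arm --steps '[[[-0.6,-4.9,0],[0,0,0],-1],[[-0.6,-4.9,0],[0,0,0],-1],[[-0.6,-4.9,0],[0,0,0],-1],[[-0.6,-4.9,0],[0,0,0],-1],[[0,-3,0],[0,0,0],-1]]'

```text
time_s: 18.65
eef_pos: [0.6083, -0.3425, 0.1709]
tool_rot: [-179.9, -1.3, -5.6]
ft_force: [0.5, -0.2, -0.1]
grip_width: 0.0245
```

>>> move_arm --steps '[[[-0.5,-4.6,-1],[0,1.2,0],-1],[[0,0,-4],[0,0,0],-1],[[0,0,0],[0,0,0],-1]]'

```text
time_s: 18.95
eef_pos: [0.6026, -0.3961, 0.1233]
tool_rot: [179.7, -0.4, -5.9]
ft_force: [-1.3, 0.4, -1.7]
grip_width: 0.0246
```

>>> move_arm --steps '[[[0,0.4,-4],[0,0,0],-1],[[0,0,-3],[0,0,0],-1],[[0,0,-1.2],[0,0,0],-1],[[0,0,0],[0,0,0],-1]]'

```text
time_s: 19.35
eef_pos: [0.6062, -0.3934, 0.0477]
tool_rot: [179.4, -0.8, -5.8]
ft_force: [-0.6, -0.2, -0.2]
grip_width: 0.0246
```

>>> move_arm --steps '[[[-0.2,0,-1],[0,0,0],-1],[[0,0,-0.4],[0,0,0],-1],[[0,0,0],[0,0,0],-1]]'

```text
time_s: 19.65
eef_pos: [0.6069, -0.3947, 0.0387]
tool_rot: [179.1, -1.2, -5.7]
ft_force: [-0.3, 0.0, 0.6]
grip_width: 0.0242
```

Release, rise, head for the second vial.

>>> move_arm --steps '[[[0,0,-0.4],[0,0,0],-1],[[0,0,0],[0,0,0],0],[[0,0,0],[0,0,0],0],[[0,0,4],[0,0,0],0],[[0,0,5],[0,0,0],0]]'

```text
time_s: 20.15
eef_pos: [0.6034, -0.3917, 0.1193]
tool_rot: [179.6, -0.6, -5.8]
ft_force: [0.0, -1.1, 0.1]
grip_width: 0.0426
```

```bash
python3 chk.py | grep -E "carton|tray|vial|\["
```

```text
bar? 4292 [0.38  0.271] [0.12  0.295] 0.0 z [0.003 0.006 0.015]
vial0 none
vial1 61 [0.661 0.196] [0.022 0.02 ] 4.1 z [0.058 0.061 0.064]
vial2 60 [0.655 0.128] [0.02  0.022] 87.8 z [0.058 0.061 0.065]
jar 406 [ 0.655 -0.26 ] [0.059 0.058] 41.7 z [0.078 0.081 0.084]
knob0 55 [ 0.636 -0.089] [0.02  0.019] 43.5 z [0.063 0.067 0.07 ]
knob120 15 [0.643 0.034] [0.03  0.033] 86.0 z [0.074 0.077 0.079]
vials in carton 34 [ 0.602 -0.395] [0.018 0.014] 74.7 z [0.051 0.053 0.056]
tray 255 [ 0.383 -0.274] [0.14  0.156] 4.7 z [0.018 0.028 0.032]
[ 0.60749972 -0.395085    0.13073054] [179.03489819  -1.31367248  -5.73928394] 0.04267344667942745
```

>>> move_arm --steps '[[[0.5,4.9,1],[0.8,1,0],0],[[0.5,4.9,0],[0,0,0],0],[[0.5,4.9,0],[0,0,0],0],[[0.5,4.9,0],[0,0,0],0],[[0.5,4.9,0],[0,0,0],0]]'

```text
time_s: 20.7
eef_pos: [0.6351, -0.1543, 0.1502]
tool_rot: [179.2, -1.2, -6.4]
ft_force: [0.5, 0.0, 0.3]
grip_width: 0.0425
```

>>> move_arm --steps '[[[0.5,4.9,0],[0,0,0],0],[[0.5,4.9,0],[0,0,0],0],[[0.5,4.9,0],[0,0,0],0],[[0.5,4.9,0],[0,0,0],0],[[0.5,4.9,0],[0,0,0],0]]'

```text
time_s: 21.2
eef_pos: [0.6606, 0.0948, 0.1533]
tool_rot: [179.2, -1.6, -6.5]
ft_force: [0.3, -0.0, 0.2]
grip_width: 0.0425
```

>>> move_arm --steps '[[[0,4.6,0],[0.8,1.6,0.6],0],[[0,4.6,0],[0,0,0],0],[[0,0.6,-3],[0,0,0],0],[[0,0,-3],[0,0,0],0],[[0,0,0],[0,0,0],0]]'

```text
time_s: 21.7
eef_pos: [0.6618, 0.2056, 0.0957]
tool_rot: [180.0, -0.4, -5.3]
ft_force: [-1.4, -0.4, 0.2]
grip_width: 0.0429
```

>>> move_arm --steps '[[[-0.1,-0.9,-1.2],[0,0,0],0],[[0,0,-2.2],[0,0,0],0],[[0,0,0],[0,0,0],0]]'

```text
time_s: 22.0
eef_pos: [0.6628, 0.1945, 0.0638]
tool_rot: [-180.0, -0.6, -5.3]
ft_force: [-0.5, -0.2, 0.1]
grip_width: 0.0422
```

>>> move_arm --steps '[[[0,0.2,-2.7],[0,0,0],0],[[0,0,-0.3],[0,0,0],-1],[[0,0,0],[0,0,0],-1],[[0,0,0],[0,0,0],-1],[[0,0,0],[0,0,0],-1]]'

```text
time_s: 22.5
eef_pos: [0.6684, 0.1936, 0.0421]
tool_rot: [-179.9, -1.3, -5.5]
ft_force: [0.4, 0.0, -0.3]
grip_width: 0.0234
```

>>> move_arm --steps '[[[0,0,0],[0,0,0],0],[[0,0,0],[0,0,0],0],[[-0.7,0.2,-0.8],[0,1,0],0],[[-0.2,0,-0.6],[0,0,0],0],[[-0.2,0,-0.3],[0,0,0],0]]'

```text
time_s: 23.0
eef_pos: [0.6588, 0.1961, 0.0276]
tool_rot: [-179.9, -0.5, -5.5]
ft_force: [-0.8, -0.2, 0.8]
grip_width: 0.0426
```

>>> move_arm --steps '[[[0,0,0],[0,0,0],-1],[[0,0,0],[0,0,0],-1],[[0,0,0],[0,0,0],-1],[[0,0,0],[0,0,0],-1]]'

```text
time_s: 23.4
eef_pos: [0.6577, 0.1962, 0.0264]
tool_rot: [-179.9, -0.4, -5.5]
ft_force: [0.0, 0.8, -0.4]
grip_width: 0.0235
```

>>> move_arm --steps '[[[0,0,3],[0,0,0],-1],[[0,0,4.5],[0,0,0],-1],[[0,-1,4.5],[0,0,0],-1],[[-0.8,-4.9,0],[0,0,0],-1],[[-0.8,-4.9,0],[0,0,0],-1]]'

```text
time_s: 23.9
eef_pos: [0.6395, 0.0901, 0.1491]
tool_rot: [-180.0, -0.3, -5.0]
ft_force: [0.5, 0.3, -0.4]
grip_width: 0.0234
```

>>> move_arm --steps '[[[-0.8,-4.9,0],[0,0,0],-1],[[-0.8,-4.9,0],[0,0,0],-1],[[-0.8,-4.9,0],[0,0,0],-1],[[-0.8,-4.9,0],[0,0,0],-1],[[-0.8,-4.9,0],[0,0,0],-1]]'

```text
time_s: 24.4
eef_pos: [0.5988, -0.158, 0.1523]
tool_rot: [180.0, -0.7, -4.9]
ft_force: [0.6, -0.1, -0.2]
grip_width: 0.0235
```

>>> move_arm --steps '[[[-0.8,-4.9,0],[0,0,0],-1],[[-0.8,-4.9,0],[0,0,0],-1],[[-0.5,-4.9,0],[0,0,0],-1],[[0,-3.5,0],[0,0,0],-1],[[0,0,0],[0,0,0],-1]]'

```text
time_s: 24.9
eef_pos: [0.5745, -0.3491, 0.1533]
tool_rot: [179.9, -0.8, -5.3]
ft_force: [-0.0, 1.1, 0.1]
grip_width: 0.0234
```

>>> move_arm --steps '[[[-0.9,-3.7,-1],[0,0.8,0],-1],[[0,0,-4.5],[0,0,0],-1],[[0,0,-3.5],[0,0,0],-1],[[0,0,-1.5],[0,0,0],-1],[[0,0,0],[0,0,0],-1]]'

```text
time_s: 25.4
eef_pos: [0.5661, -0.387, 0.0475]
tool_rot: [179.7, -0.2, -5.3]
ft_force: [0.2, -0.4, -0.1]
grip_width: 0.0236
```

>>> move_arm --steps '[[[-0.2,0,-1.8],[0,0,0],-1],[[-0.1,0,-0.8],[0,0,0],-1],[[0,0,-0.2],[0,0,0],-1]]'

```text
time_s: 25.7
eef_pos: [0.5652, -0.3871, 0.0213]
tool_rot: [179.5, -0.4, -5.2]
ft_force: [0.5, 0.8, 0.5]
grip_width: 0.0234
```

>>> move_arm --steps '[[[0,0,-0.2],[0,0,0],-1],[[0,0,0],[0,0,0],0],[[0,0,0],[0,0,0],0],[[0,0,4],[0,0,0],0],[[0,0,5],[0,0,0],0]]'

```text
time_s: 26.2
eef_pos: [0.5621, -0.384, 0.1051]
tool_rot: [179.9, 0.1, -5.2]
ft_force: [0.4, -0.8, 0.7]
grip_width: 0.043
```

>>> move_arm --steps '[[[0.9,4.9,2],[0,0,0],0],[[0.9,4.9,0],[0,0,0],0],[[0.9,4.9,0],[0,0,0],0],[[0.9,4.9,0],[0,0,0],0],[[0.9,4.9,0],[0,0,0],0]]'

```text
time_s: 26.7
eef_pos: [0.6124, -0.1484, 0.141]
tool_rot: [179.1, -1.3, -5.9]
ft_force: [-0.1, 0.6, 0.4]
grip_width: 0.043
```

>>> move_arm --steps '[[[0.9,4.9,0],[0,0,0],0],[[0.9,4.9,0],[0,0,0],0],[[0.9,4.9,0],[0,0,0],0],[[0.9,4.9,0],[0,0,0],0],[[0,4.5,0],[0,0,0],0]]'

```text
time_s: 27.2
eef_pos: [0.6503, 0.0957, 0.1467]
tool_rot: [179.0, -1.9, -5.9]
ft_force: [-0.0, 0.6, 0.2]
grip_width: 0.0426
```

>>> move_arm --steps '[[[0,2,0],[0,1.3,0],0],[[0,0,0],[0,0,0],0]]'

```text
time_s: 27.4
eef_pos: [0.6503, 0.1226, 0.1485]
tool_rot: [179.0, -0.8, -5.5]
ft_force: [-0.1, -0.6, 0.3]
grip_width: 0.0425
```

```bash
python3 chk.py | grep -E "carton|tray|jar|^\["
```

```text
jar 407 [ 0.655 -0.259] [0.058 0.058] 43.9 z [0.078 0.081 0.084]
vials in carton 125 [ 0.589 -0.392] [0.024 0.058] 78.4 z [0.05  0.053 0.056]
tray 525 [ 0.384 -0.287] [0.14  0.181] 4.7 z [0.018 0.028 0.032]
[0.65021785 0.12145271 0.14844658] [178.95255607  -0.77633342  -5.5327496 ] 0.04289260381466627
```

>>> move_arm --steps '[[[0.5,0.7,-3],[1,0.8,0],0],[[0,0,-4],[0,0,0],0],[[0,0,-2],[0,0,0],0],[[0,0,0],[0,0,0],0]]'

```text
time_s: 27.85
eef_pos: [0.6579, 0.1235, 0.0598]
tool_rot: [179.9, -0.3, -5.8]
ft_force: [-0.3, 0.0, -0.9]
grip_width: 0.0427
```

>>> move_arm --steps '[[[-0.3,0.4,-2],[0,0,0],0],[[-0.2,0,-1],[0,0,0],0],[[-0.1,0,-0.3],[0,0,0],0]]'

```text
time_s: 28.15
eef_pos: [0.6545, 0.1239, 0.0298]
tool_rot: [179.9, -0.7, -6.0]
ft_force: [-0.7, 0.7, -0.3]
grip_width: 0.0428
```

>>> move_arm --steps '[[[0,0.3,-0.2],[0,0,0],-1],[[0,0,0],[0,0,0],-1],[[0,0,0],[0,0,0],-1],[[0,0,0],[0,0,0],-1]]'

```text
time_s: 28.55
eef_pos: [0.657, 0.1262, 0.0317]
tool_rot: [179.9, -1.0, -6.1]
ft_force: [-0.3, -0.5, -0.4]
grip_width: 0.0238
```

>>> move_arm --steps '[[[0,0,3],[0,0,0],-1],[[0,0,4.5],[0,0,0],-1],[[0,0,4.5],[0,0,0],-1],[[-1,-4.6,0],[0,0,0],-1],[[-1,-4.8,0],[0,0,0],-1]]'

```text
time_s: 29.05
eef_pos: [0.6364, 0.035, 0.1575]
tool_rot: [179.9, -1.1, -5.5]
ft_force: [0.1, -1.2, -0.4]
grip_width: 0.0233
```

>>> move_arm --steps '[[[-1.2,-4.8,0],[0,0,0],-1],[[-1.2,-4.8,0],[0,0,0],-1],[[-1.2,-4.8,0],[0,0,0],-1],[[-1.2,-4.8,0],[0,0,0],-1],[[-1.2,-4.8,0],[0,0,0],-1]]'

```text
time_s: 29.55
eef_pos: [0.5764, -0.2092, 0.1632]
tool_rot: [179.8, -1.7, -5.3]
ft_force: [0.7, -0.5, -0.4]
grip_width: 0.0232
```

>>> move_arm --steps '[[[-1.2,-4.8,0],[0,0,0],-1],[[-1.2,-4.8,0],[0,0,0],-1],[[-1.2,-3,0],[0,0,0],-1],[[0,0,0],[0,0,0],-1]]'

```text
time_s: 29.95
eef_pos: [0.5377, -0.3435, 0.166]
tool_rot: [179.5, -1.9, -5.7]
ft_force: [0.5, 0.9, 0.1]
grip_width: 0.0235
```

>>> move_arm --steps '[[[-0.9,-3.9,-1],[0,1.8,0],-1],[[0,0,-4.5],[0,0,0],-1],[[0,0,-3.5],[0,0,0],-1],[[0,0,-1.5],[0,0,0],-1],[[0,0,0],[0,0,0],-1]]'

```text
time_s: 30.45
eef_pos: [0.5309, -0.3835, 0.0623]
tool_rot: [179.1, -0.5, -5.6]
ft_force: [-0.6, 0.4, 0.2]
grip_width: 0.0234
```

>>> move_arm --steps '[[[-0.2,0.1,-2],[0,0,0],-1],[[-0.2,0,-1.2],[0,0,0],-1],[[-0.1,0,-0.4],[0,0,0],-1]]'

```text
time_s: 30.75
eef_pos: [0.5294, -0.383, 0.0306]
tool_rot: [178.8, -0.8, -5.5]
ft_force: [-0.5, 1.0, -1.1]
grip_width: 0.0236
```

>>> move_arm --steps '[[[0,0,-0.4],[0,0,0],-1],[[0,0,0],[0,0,0],0],[[0,0,0],[0,0,0],0],[[0,0,4],[0,0,0],0],[[0,0,5],[0,0,0],0]]'

```text
time_s: 31.25
eef_pos: [0.5272, -0.3801, 0.1141]
tool_rot: [179.2, -0.4, -5.5]
ft_force: [0.7, -1.2, 0.7]
grip_width: 0.0426
```

>>> move_arm --steps '[[[1.7,4.6,1.5],[1,0.8,0],-0.15],[[1.7,4.6,0],[0,0,0],-0.15],[[1.7,4.6,0],[0,0,0],-0.15],[[1.7,4.6,0],[0,0,0],-0.15],[[1.7,4.6,0],[0,0,0],-0.15]]'

```text
time_s: 31.75
eef_pos: [0.6185, -0.1562, 0.1466]
tool_rot: [179.3, -0.9, -6.2]
ft_force: [0.2, -0.5, -0.5]
grip_width: 0.0359
```

```bash
python3 chk.py | grep -E "carton|tray|jar|bar|knob|vial|^\["; python3 - <<'E'
from h import *
z=np.load("last.npz");im=z["im"]
save(cv2.resize(im[120:305,180:520],None,fx=2,fy=2,interpolation=cv2.INTER_CUBIC),"t9.png")
E
```

```text
bar? 4293 [0.38  0.271] [0.296 0.12 ] 90.0 z [0.003 0.006 0.015]
vial0 none
vial1 none
vial2 none
jar none
knob0 54 [ 0.636 -0.089] [0.019 0.02 ] 45.6 z [0.065 0.067 0.069]
knob120 16 [0.643 0.034] [0.03  0.033] 85.8 z [0.073 0.075 0.078]
vials in carton 188 [ 0.567 -0.389] [0.024 0.101] 81.8 z [0.05  0.053 0.056]
tray 346 [ 0.385 -0.299] [0.14  0.157] 4.6 z [0.017 0.027 0.032]
[ 0.62041949 -0.14924533  0.14678658] [179.49672148  -0.92762646  -5.81418852] 0.036548113773446744
```

View pics/t9.png

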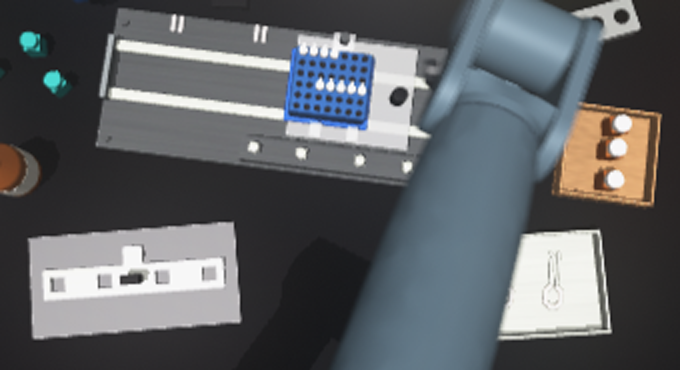

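Bar is flat on the mat with the grip up, three vials are in the carton and a clip is visible in the tray. The shuttle's way is clear; the knob is at crop (397,96).

>>> move_arm --steps '[[[1.0,4,0],[0.5,0.9,0],-0.15],[[0.4,1.8,0],[0,0,0],-0.15],[[0,0,-3.5],[0,0,0],-0.15],[[0,0,0],[0,0,0],-0.15]]'

```text
time_s: 32.2
eef_pos: [0.6378, -0.0862, 0.1159]
tool_rot: [179.8, -0.4, -5.4]
ft_force: [-0.5, -0.2, -1.4]
grip_width: 0.0365
```

>>> move_arm --steps '[[[-0.2,-0.25,-2.5],[0,0,-0.4],-0.15],[[0,0,-1],[0,0,0],-0.15],[[0,0,0],[0,0,0],-0.15]]'

```text
time_s: 32.5
eef_pos: [0.6385, -0.0906, 0.0854]
tool_rot: [179.7, -0.8, -5.9]
ft_force: [0.5, 0.0, 0.2]
grip_width: 0.036
```

>>> move_arm --steps '[[[-0.4,0.2,-2.5],[0,0.6,0],-0.15],[[-0.2,0,-1.4],[0,0,0],-0.15],[[-0.1,0,-0.3],[0,0,0],-0.15]]'

```text
time_s: 32.8
eef_pos: [0.6351, -0.091, 0.0482]
tool_rot: [179.6, -0.7, -6.0]
ft_force: [-0.1, 0.2, 0.8]
grip_width: 0.0361
```

Down around the knob without contact; now grip.

>>> move_arm --steps '[[[0,0.1,-0.3],[0,0,0],-1],[[0,0,0],[0,0,0],-1],[[0,0,0],[0,0,0],-1]]'

```text
time_s: 33.1
eef_pos: [0.6358, -0.0899, 0.0463]
tool_rot: [179.6, -0.8, -6.0]
ft_force: [1.5, 0.6, -5.3]
grip_width: 0.0204
```

>>> move_arm --steps '[[[0.1,1,0],[0,0,0],-1],[[0.1,1,0],[0,0,0],-1],[[0.15,1.5,0],[0,0,0],-1],[[0.15,1.5,0],[0,0,0],-1],[[0.15,1.5,0],[0,0,0],-1]]'

```text
time_s: 33.6
eef_pos: [0.6424, -0.0268, 0.0463]
tool_rot: [179.2, -0.9, -6.1]
ft_force: [1.8, -2.8, -5.8]
grip_width: 0.0204
```

Moved 63 mm; 56 mm to go.

>>> move_arm --steps '[[[0.12,1.2,0],[0,0,0],-1],[[0.12,1.2,0],[0,0,0],-1],[[0.12,1.2,0],[0,0,0],-1],[[0.1,1.0,0],[0,0,0],-1],[[0,0,0],[0,0,0],-1]]'

```text
time_s: 34.1
eef_pos: [0.6481, 0.0266, 0.0463]
tool_rot: [179.2, -1.0, -5.9]
ft_force: [3.5, 7.0, -4.3]
grip_width: 0.0203
```

>>> move_arm --steps '[[[0,0.3,0],[0,0,0],-1],[[0,0,0],[0,0,0],-1]]'

```text
time_s: 34.3
eef_pos: [0.6484, 0.0301, 0.0463]
tool_rot: [179.1, -1.0, -5.9]
ft_force: [1.3, -4.2, -5.1]
grip_width: 0.0205
```

>>> move_arm --steps '[[[0,-0.1,0],[0,0,0],-1],[[0,0,0],[0,0,0],-0.15],[[0,0,0],[0,0,0],-0.15],[[0,0,2],[0,0,0],-0.15],[[0,0,4],[0,0,0],-0.15]]'

```text
time_s: 34.8
eef_pos: [0.6442, 0.0302, 0.1034]
tool_rot: [179.2, -0.3, -5.9]
ft_force: [0.0, -0.3, -0.6]
grip_width: 0.0363
```

>>> move_arm --steps '[[[0,0,4.5],[0,0,0],0],[[0,0,4.5],[0,0,0],0],[[-3.5,-3.5,0],[0,0,0],0],[[-3.5,-3.5,0],[0,0,0],0],[[-3,-3,0],[0,0,0],0]]'

```text
time_s: 35.3
eef_pos: [0.5483, -0.0705, 0.2101]
tool_rot: [179.0, -1.4, -5.4]
ft_force: [1.2, -0.1, -0.1]
grip_width: 0.0423
```

```bash
python3 chk.py; python3 - <<'E'
from h import *
z=np.load("last.npz");im=z["im"]
save(cv2.resize(im[120:305,180:520],None,fx=2,fy=2,interpolation=cv2.INTER_CUBIC),"t10.png")
E
```

```text
bar? 4278 [0.38  0.271] [0.12  0.296] 0.0 z [0.003 0.006 0.015]
vial0 none
vial1 none
vial2 7 [0.651 0.128] [0.037 0.009] 63.4 z [0.074 0.077 0.078]
jar 294 [ 0.657 -0.265] [0.059 0.047] 18.6 z [0.079 0.081 0.085]
knob0 none
knob120 40 [0.646 0.031] [0.016 0.016] 1.6 z [0.061 0.067 0.07 ]
vials in carton 188 [ 0.567 -0.388] [0.024 0.101] 80.5 z [0.05  0.053 0.057]
tray 504 [ 0.384 -0.287] [0.14  0.182] 4.7 z [0.018 0.028 0.032]
[ 0.5446788  -0.07350513  0.20910781] [178.88193602  -1.19526535  -5.62130562] 0.04272494975953904
```

View pics/t10.png

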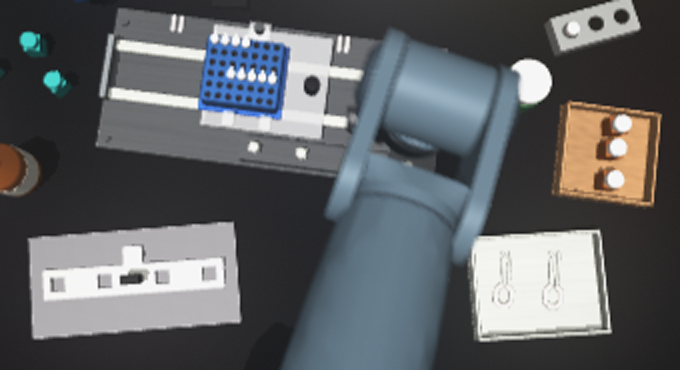

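Both clips are in the tray, three vials are in the carton, the bar is on the mat and the jar is standing. The knob moved from (.636,-.089) to (.646,.031), which is 0.120 m. Handing in.

```bash
python3 -c "
from plant import *
print(state()['time_s'],job_done())"
```

```text
the job is handed in; nothing more can be done
35.35 None
```

The job is done and handed in at 35 s of the allowed 210 s, with nothing failing in the last checks.

- **Clips:** Only studs 2 and 4 carried clips. I pulled both out sideways, and both lie in the steel tray. The tray was never knocked aside.
- **Lock bar:** I lifted it straight up off the studs. It lies on the grey mat, grip upwards, with mat showing all round it. The first grip was too shallow, so I took it again lower before lifting.
- **Vials:** All three amber vials stand in the carton, and none is left on the track. I also re-gripped the second one lower before lifting it. The turquoise look-alikes were left alone.
- **Shuttle:** I slid it by the knob after the bar and vials were away. The knob moved 0.120 m in the camera readings. The force on the gripper reversed direction around that point, which fits the detent. I did not measure it again after letting go and backing away, beyond the one last picture.
- **Jar:** The last picture shows it standing. The reading was 2 mm and 5 mm off its starting position, but the arm was hiding part of it. Earlier unobstructed readings put it within about 1 mm of where it started.

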